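# Find a kiln post's blind hole by feel and hold it hole-up

### The arm

A 6-joint arm with a two-finger parallel gripper is mounted at the origin on the work surface. World frame = base frame: x ahead of the robot, y to its left, z up, the work surface at z = 0. Lengths are in m, angles in rad, forces in N, time in s.
With the tool pointing down it reaches from about 0.15 to 0.775 m from the base axis. Payload 6.1 kg.
Tool frame: the origin (TCP) lies at the very end of the fingers, on their centre line; the grasp point (between the pads) lies 19 mm behind it (ctrl.hold_point_z is the distance from the TCP to the grasp point, in m); z points along the fingers, y is the direction in which the jaws open and shut (so a half turn about z gives the same grasp; the last joint's range is limited). The gripper opens to 85 mm and grips with 20 to 120 N. Pads are 22 mm wide; open, the fingers measure 114 mm over their backs; the gripper's body (76 mm by 85 mm) begins 54 mm behind the grasp point. The pads swing forward as they close: fully open they stand 13 mm farther back than shut.
Start: joints at [1.135, 0.126, -0.04, 1.405, 0, 1.571], TCP at [0.222, 0.476, 0.231] pointing down, gripper open.
Joint ranges: [-2.72, 2.72], [-0.95, 1.95], [-1.27, 1.35], [-1.78, 2.02], [-1.46, 1.47], [-3.14, 3.14]. Speed limits (rad/s): [2.39, 2.39, 3.01, 3.14, 3.14, 3.14].

### API

Orientations are given as a unit quaternion [x, y, z, w].
In Python, from station import ctrl, eyes gives the robot as it stands.
- The arm moves only by the shell command python3 -m pendant 'ROWS' [FORCE]. ROWS is JSON, a list of rows, each a list of 3 entries, a list of its own where there are three numbers: the turn, a rotation vector about the tool's x, y, z in degrees, then the shift along the tool's x, y, z in mm, then the opening, from 0 (shut) to 1 (fully open). A call has 1 to 20 rows; each row shifts and turns the commanded pose from where the row before left it, along the tool's axes as they then stand; what a row does not reach is not made up. A row lasts 1/12 s, in which the tool goes at most 41.7 mm and 7.16 degrees, less where a joint would pass 70% of its speed; a pose out of reach is approached as far as the arm can. A call with a gripper value outside its range is refused whole. The fingers move at their own pace and stop on an object; FORCE is the grip in N (left out, the last holds). Time passes only in rows, so rows that do not move let the fingers close. It gives the time, the measured TCP pose, the force and the opening at its end, in the units of the state.
- ctrl.get_state(): the state, without advancing time (a new reading comes with each control period).
- eyes.get_image(name): name is "side" or "top" or "wrist"; returns (picture, depth): 420x560x3 uint8, blue, green, red; 420x560 float32, m along the optical axis (not along the pixel's ray), 0 where there is no reading.
- eyes.get_calibration(name): a dict with "fx", "fy", "cx", "cy" (pixels), "R" (3x3) and "t" (3): a world point X has camera coordinates R X + t. Camera axes: x right, y down, z forward; pixel columns grow to the right and rows downward; lengths in m; the calibration is good to about 2 mm. A picture is of the moment at which its call begins: read the wrist's pose just before it. get_calibration takes no time and is no camera call; for the wrist camera it gives the pose at the moment of the call.
- ctrl.hand_in(): hands the job in, once; it reports no verdict.
The state is a dict: "t": time; "q": joint angles; "joint_vel": joint speeds; "tau": joint torques, N m; "tool_pos": TCP position; "tcp_rot": TCP orientation; "force": force on the tool from outside, world axes, zero at the start; "ft_torque": the same for the moment, N m; "width": finger opening in m.
Only numpy, scipy, OpenCV 4.12 (cv2) and the standard library are available. Lean on these libraries where they do the work, as an engineer would, in place of code of your own. Each camera call takes 0.05 s, during which the arm holds its last target.

### The job

Pick up the kiln post that lies on the square bat and find by feel which of its ends has the deep blind hole: try it on the stand's level peg, gently, turning the post end for end if it only goes on a few millimetres, until the peg is well inside the hole. Then draw it off and turn the post upright with that hole facing up, and finish while still holding it so, still and in the air, well clear of everything, with its middle some 25 cm above the bench. Leave the other post on the round bat and everything else on the bench alone.

Things in the scene. Friction and masses are not known exactly. Their poses are not given: they have to be found in the camera images.
- post_a_mid (a point): middle (half-way up) of a kiln post: buff fired-clay block 90 x 40 x 40 mm, 0.2-0.33 kg, lying flat on one of the bats. x axis along its length, z up as it lies. Both ends have a central 26 mm round mouth: one a dish 6 mm deep, the other a blind hole 36 mm deep. Which end (+x or -x) is deep is not told and differs between the two like-looking posts; either may be on the square bat
- post_b_mid (a point): middle (half-way up) of a kiln post: buff fired-clay block 90 x 40 x 40 mm, 0.2-0.33 kg, lying flat on one of the bats. x axis along its length, z up as it lies. Both ends have a central 26 mm round mouth: one a dish 6 mm deep, the other a blind hole 36 mm deep. Which end (+x or -x) is deep is not told and differs between the two like-looking posts; either may be on the square bat
- square_bat_top (a point): the centre of the top face of the square wooden bat, a fixed 150 x 150 mm board 10 mm thick on the bench; the post that lies on it is the one to take
- round_bat_top (a point): the centre of the top face of the round wooden bat, a fixed board 160 mm wide and 10 mm thick; the post that lies on it stays there
- peg_stand: a fixed dark steel stand: base plate 110 x 90 x 15 mm; upright 30 mm deep (x), 50 mm wide (y), its top 125 mm above the bench. Origin on the bench under the upright's centre; its x axis points from the peg's tip back to the upright (away from the robot, more or less), z up
- peg_tip (a point): the tip of the stand's level steel peg, 12 mm thick and 50 mm long from the upright's front face, 105 mm above the bench, 65 mm from the stand's origin along the stand's -x; axes as the stand's. Slid over it along the stand's +x, the shallow end stops after 6 mm, the deep end only after 36 mm
- mug_mid (a point): a bystander, to be left alone: a cream handled mug, 76 mm wide, 85 mm high; this point is half-way up
- bowl_mid (a point): a bystander, to be left alone: a buff bowl, 120 mm wide, 55 mm high; this point is half-way up
- jar_mid (a point): a bystander, to be left alone: a clear jar with a white cap, 64 mm wide, 90 mm high; this point is half-way up
- beaker_mid (a point): a bystander, to be left alone: a dark clay beaker, 72 mm wide, 100 mm high; this point is half-way up
- rib_mid (a point): a bystander, to be left alone: a flat dark wooden rib, 100 x 45 x 7 mm; this point is half-way up
- collar_mid (a point): a bystander, to be left alone: a cream clay ring lying flat, 60 mm wide, 14 mm high; this point is half-way up
- brush_grip (a point): a bystander, to be left alone: a flat paintbrush lying down, wooden handle, head 42 mm wide, less than 30 mm high; this point is on its handle

How it is judged:
By the outcome, as a careful person would: the job done as asked, in the order asked, and still so for the second after the job is handed in, while the arm keeps its last pose, push and grip.
It also fails if it takes over 64 s, if anything falls off the work surface, if the arm or the gripper's body presses on something with over 40 N, if the wrist force passes 120 N, or if a joint passes its speed limit or range.

## Working session

There is one attempt and no reset: what is moved stays moved. The work goes in short steps, Python scripts to look and compute and a shell command to move; the robot and the scene stay as the last step left them, time stands still between calls to the robot, and variables do not carry over. Pictures are saved under pics/ and viewed, and the job is handed in when it is done.

```bash
ls; mkdir -p pics; python3 - <<'E'
from station import ctrl, eyes
import cv2
print(ctrl.get_state(), ctrl.hold_point_z)
for n in("side","top","wrist"):
    p,d=eyes.get_image(n); cv2.imwrite(f"pics/{n}0.png",p)
    c=eyes.get_calibration(n); print(n,c)
E
```

```text
pics
{'t': 0.0, 'q': array([ 1.13500155e+00,  1.26366925e-01, -4.06358183e-02,  1.40539592e+00,
        3.07577521e-06,  1.57078987e+00]), 'joint_vel': array([-5.22781772e-04,  3.14444055e-05,  2.26806811e-03, -1.06205504e-03,
       -3.11335297e-05,  1.88566915e-03]), 'tau': array([-1.50278806e-04, -4.35915399e+01,  3.52922666e+01,  1.71902025e-02,
        1.57054934e-06, -7.58818715e-06]), 'tool_pos': array([0.22144079, 0.47555068, 0.2305226 ]), 'tcp_rot': array([ 2.16173989e-01,  9.76354528e-01, -7.81891880e-04, -1.74698572e-04]), 'force': array([ 0.50287969, -0.47846793, -0.12202387]), 'ft_torque': array([-0.00634342, -0.03220996, -0.04516485]), 'width': 0.08540156716266997} 0.0187
side {'fx': 507.77090790966383, 'fy': 507.77090790966383, 'cx': 279.7593530375994, 'cy': 209.06069067338558, 'R': array([[ 0.95303176, -0.30246098,  0.01574209],
       [-0.14844765, -0.51178869, -0.84618889],
       [ 0.26399575,  0.80410801, -0.5326505 ]]), 't': array([-0.54090772,  0.16875492,  1.14988404])}
top {'fx': 484.56733318871517, 'fy': 484.56733318871517, 'cx': 277.04153818854877, 'cy': 210.99421430951105, 'R': array([[-0.02484672, -0.99962186, -0.01177998],
       [-0.99016824,  0.02623093, -0.13740016],
       [ 0.13765721,  0.00825022, -0.99044557]]), 't': array([0.01431318, 0.566465  , 1.5816795 ])}
wrist {'fx': 325.33093249433824, 'fy': 325.33093249433824, 'cx': 287.0126451278821, 'cy': 208.09645945006963, 'R': array([[ 4.22520892e-01,  9.06353103e-01,  3.84595371e-04],
       [ 8.72892355e-01, -4.07036425e-01,  2.69035844e-01],
       [ 2.43998017e-01, -1.13337555e-01, -9.63130088e-01]]), 't': array([-0.52442697, -0.03526701,  0.37817649])}
```

View pics/side0.png

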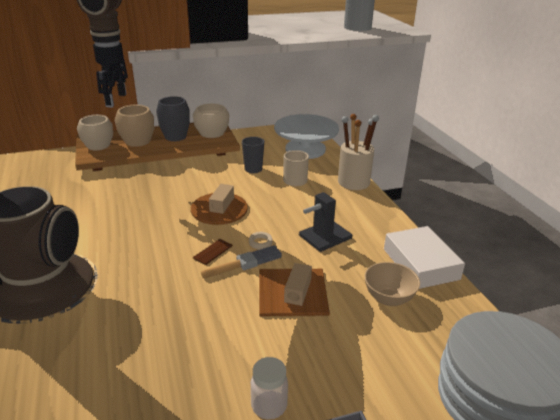

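View pics/top0.png

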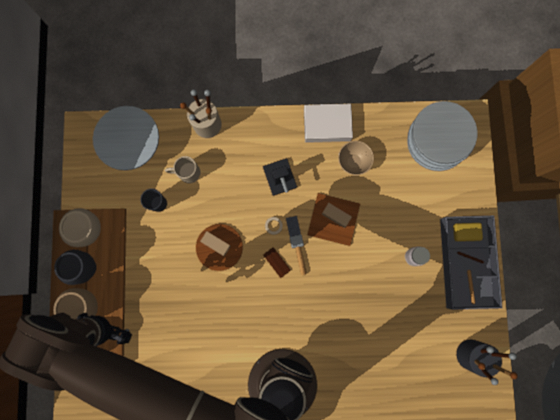

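View pics/wrist0.png

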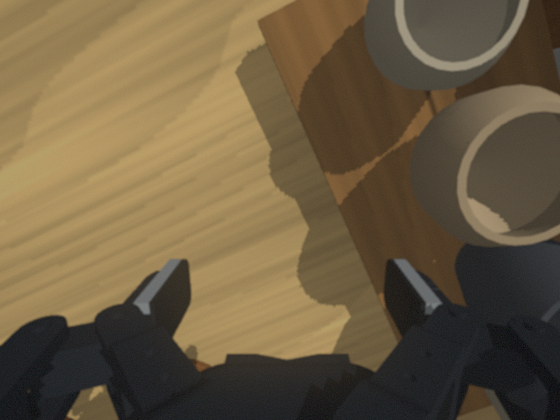

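The side view has the square bat and its post near (298,285), the round bat near (220,203) and the stand near (325,225). In the top view they are at (336,217), (219,246) and (282,178). Next I'll measure these from both views.

```bash
cat > h.py <<'E'
from station import ctrl, eyes
import cv2, numpy as np
from scipy.spatial.transform import Rotation as Ro
def cloud(c,d):
    v,u=np.indices(d.shape)
    P=np.stack([(u-c['cx'])/c['fx']*d,(v-c['cy'])/c['fy']*d,d],-1)
    return (P-c['t'])@c['R']
def ray(c,u,v,z):
    r=c['R'].T@np.array([(u-c['cx'])/c['fx'],(v-c['cy'])/c['fy'],1]); o=-c['R'].T@c['t']
    return o+r*(z-o[2])/r[2]
def proj(c,X):
    p=np.asarray(X)@c['R'].T+c['t']; return np.stack([p[...,0]/p[...,2]*c['fx']+c['cx'],p[...,1]/p[...,2]*c['fy']+c['cy']],-1)
E
python3 - <<'E'
from h import *
for n,(x0,y0,x1,y1) in {"top":(190,140,390,290),"side":(180,170,360,320)}.items():
    p,d=eyes.get_image(n); np.savez(f"{n}.npz",p=p,d=d)
    c=eyes.get_calibration(n); P=cloud(c,d)
    cv2.imwrite(f"pics/{n}z.png",cv2.resize(p[y0:y1,x0:x1],None,fx=4,fy=4,interpolation=cv2.INTER_CUBIC))
    # height clusters
    X=P[y0:y1,x0:x1]; z=X[...,2]; m=((z>0.03)&(d[y0:y1,x0:x1]>0)).astype(np.uint8)
    k,l,s,ce=cv2.connectedComponentsWithStats(m)
    for i in range(1,k):
        if s[i,4]<40: continue
        Q=X[l==i]; print(n,(ce[i]+[x0,y0]).round(),s[i,4],"med",np.median(Q,0).round(4),"zmax",np.percentile(Q[:,2],[50,90,99]).round(4))
        T=Q[abs(Q[:,2]-np.percentile(Q[:,2],85))<.006]
        r=cv2.minAreaRect((T[:,:2]*1000).astype(np.float32)); print("   top rect mm",[np.round(a,1) for a in r])
E
```

```text
top [358. 154.] 371 med [ 0.7619 -0.2834  0.0479] zmax [0.0479 0.0571 0.0632]
   top rect mm [array([ 740.8, -270.2]), array([114.2, 117.8]), np.float64(44.0)]
top [194. 170.] 103 med [0.7031 0.2698 0.0656] zmax [0.0656 0.0861 0.0885]
   top rect mm [array([716.6, 272.6]), array([19.8, 64.6]), np.float64(88.8)]
top [281. 176.] 270 med [ 0.6726 -0.0198  0.1199] zmax [0.1199 0.1277 0.1309]
   top rect mm [array([681.8, -15.7]), array([30.9, 48.1]), np.float64(17.9)]
top [337. 214.] 354 med [ 0.5496 -0.1987  0.0493] zmax [0.0493 0.0543 0.06  ]
   top rect mm [array([ 550.2, -198.9]), array([89.5, 40.8]), np.float64(56.3)]
top [215. 242.] 332 med [0.4656 0.207  0.0503] zmax [0.0503 0.055  0.0586]
   top rect mm [array([466.1, 207.3]), array([90. , 39.8]), np.float64(58.0)]
side [295. 173.] 155 med [0.6998 0.2702 0.0406] zmax [0.0406 0.0501 0.0556]
   top rect mm [array([703.7, 272.8]), array([19.3, 63.1]), np.float64(75.7)]
side [350. 175.] 211 med [0.8512 0.2011 0.0462] zmax [0.0462 0.0622 0.0674]
   top rect mm [array([850.1, 204.6]), array([15.1, 56.9]), np.float64(48.2)]
side [221. 195.] 359 med [0.4591 0.1983 0.0469] zmax [0.0469 0.0491 0.0507]
   top rect mm [array([460.7, 209.1]), array([95.6, 41.1]), np.float64(57.5)]
side [323. 213.] 829 med [ 0.6692 -0.0302  0.0906] zmax [0.0906 0.1219 0.1247]
   top rect mm [array([676.4, -15.4]), array([33. , 54.5]), np.float64(21.1)]
side [298. 279.] 616 med [ 0.5432 -0.2047  0.0475] zmax [0.0475 0.0496 0.0511]
   top rect mm [array([ 545.8, -197.6]), array([95.1, 40.5]), np.float64(57.1)]
```

View pics/topz.png

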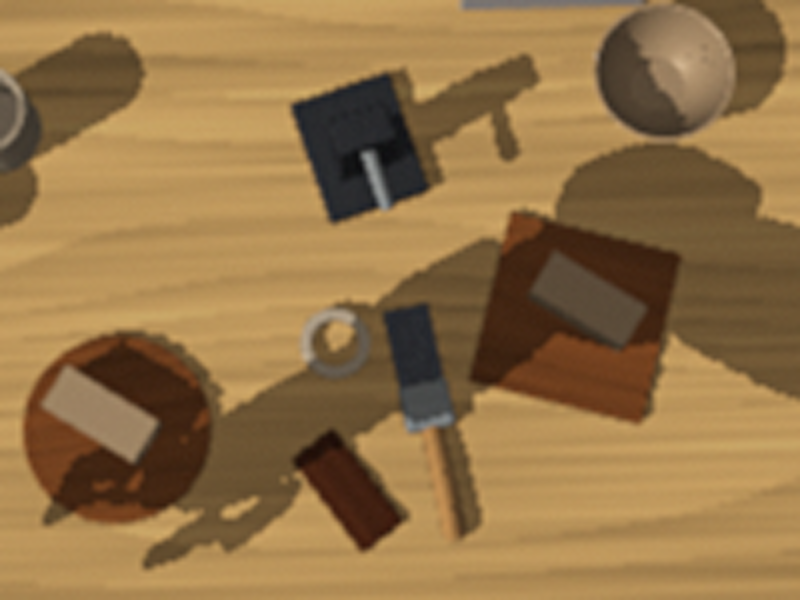

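View pics/sidez.png

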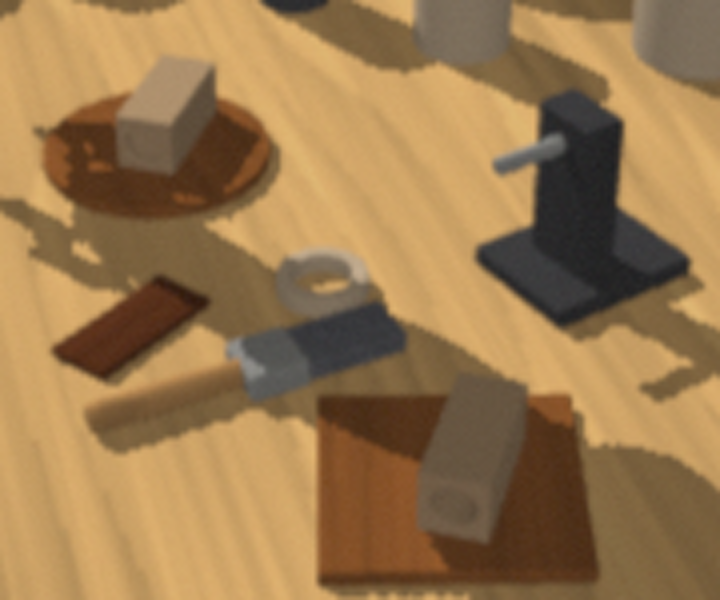

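```bash
cat >> h.py <<'E'
def wcam(pos,Rt):  # predicted wrist calibration for tool pose, using rigid mount
    M=np.load('mount.npz'); c=dict(M['k'].item()) if 0 else {k:float(M[k]) for k in('fx','fy','cx','cy')}
    Rc=Rt@M['Rtc']; C=pos+Rt@M['C']; c['R']=Rc.T; c['t']=-Rc.T@C; return c
def S():
    s=ctrl.get_state(); R=Ro.from_quat(s['tcp_rot']).as_matrix()
    print('t',round(s['t'],2),'pos',s['tool_pos'].round(4),'yaw x',np.degrees(np.arctan2(R[1,0],R[0,0])).round(1),'z',R[:,2].round(3),'F',s['force'].round(2),'w',round(s['width'],4),'q',np.degrees(s['q']).round(0))
    return s,R
def delta(R,p,target,zoff=0): # tool-frame shift mm
    return (R.T@(np.asarray(target)-p)*1000).round(1)
E
python3 - <<'E'
from h import *
s,R=S(); c=eyes.get_calibration('wrist')
C=-c['R'].T@c['t']; np.savez('mount.npz',Rtc=R.T@c['R'].T,C=R.T@(C-s['tool_pos']),**{k:c[k] for k in('fx','fy','cx','cy')})
print('cam in tool mm',(R.T@(C-s['tool_pos'])*1000).round(1),'axes\n',(R.T@c['R'].T).round(2))
yaw=np.radians(57); Rt=np.array([[np.cos(yaw),np.sin(yaw),0],[np.sin(yaw),-np.cos(yaw),0],[0,0,-1]])
for tgt in ([.548,-.198,.27],[.50,-.17,.27],[.45,-.13,.3],[.56,-.1,.3]):
    cc=wcam(np.array(tgt),Rt); cr=wcam(np.array(tgt),R)
    X=[[.548,-.198,.05],[.68,-.0155,.125],[.618,-.036,.105]]
    print(tgt,delta(R,s['tool_pos'],tgt),proj(cc,X).round().tolist(),'unturned',proj(cr,X).round().tolist())
E
```

```text
t 0.25 pos [0.2215 0.4758 0.2309] yaw x 155.0 z [-0.    -0.001 -1.   ] F [0.43 0.6  1.02] w 0.0857 q [65.  7. -2. 81. -0. 90.]
cam in tool mm [  67.6   -0.6 -143.2] axes
 [[-0.   -0.96 -0.27]
 [ 1.   -0.    0.  ]
 [-0.   -0.27  0.96]]
[0.548, -0.198, 0.27] [-580.3 -473.   -38.7] [[287.0, 179.0], [303.0, -109.0], [251.0, -17.0]] unturned [[287.0, 179.0], [521.0, 238.0], [470.0, 185.0]]
[0.5, -0.17, 0.27] [-525.  -467.9  -38.7] [[336.0, 177.0], [380.0, -113.0], [319.0, -21.0]] unturned [[283.0, 226.0], [505.0, 291.0], [457.0, 238.0]]
[0.45, -0.13, 0.3] [-462.8 -452.8  -68.7] [[384.0, 178.0], [447.0, -79.0], [385.0, 1.0]] unturned [[272.0, 263.0], [465.0, 326.0], [423.0, 280.0]]
[0.56, -0.1, 0.3] [-549.9 -379.1  -68.8] [[320.0, 243.0], [349.0, 37.0], [301.0, 99.0]] unturned [[212.0, 199.0], [407.0, 255.0], [364.0, 207.0]]
```

```bash
python3 -m pendant '[[[0,0,0],[-29,-23.6,-2],1],[[0,0,0],[-29,-23.6,-2],1],[[0,0,0],[-29,-23.6,-2],1],[[0,0,0],[-29,-23.6,-2],1],[[0,0,0],[-29,-23.6,-2],1],[[0,0,0],[-29,-23.6,-2],1],[[0,0,0],[-29,-23.6,-2],1],[[0,0,0],[-29,-23.6,-2],1],[[0,0,0],[-29,-23.6,-2],1],[[0,0,0],[-29,-23.6,-2],1],[[0,0,0],[-29,-23.6,-2],1],[[0,0,0],[-29,-23.6,-2],1],[[0,0,0],[-29,-23.6,-2],1],[[0,0,0],[-29,-23.6,-2],1],[[0,0,0],[-29,-23.6,-2],1],[[0,0,0],[-29,-23.6,-2],1],[[0,0,0],[-29,-23.6,-2],1],[[0,0,0],[-29,-23.6,-2],1],[[0,0,0],[-29,-23.6,-2],1],[[0,0,0],[-29,-23.6,-2],1]]'; python3 -m pendant '[[[0,0,0],[0,0,0],1],[[0,0,0],[0,0,0],1],[[0,0,0],[0,0,0],1]]'
python3 - <<'E'
from h import *
s,R=S(); c=eyes.get_calibration('wrist'); p,d=eyes.get_image('wrist'); cv2.imwrite('pics/w1.png',p); np.savez('w1.npz',p=p,d=d,**c)
P=cloud(c,d); z=P[...,2]
m=((z>.03)&(d>0.1)&(z<.16)).astype(np.uint8); m[260:,:]=m[260:,:]
k,l,st,ce=cv2.connectedComponentsWithStats(m)
for i in range(1,k):
    if st[i,4]<150: continue
    Q=P[l==i]; h=np.percentile(Q[:,2],85); T=Q[abs(Q[:,2]-h)<.006]
    r=cv2.minAreaRect((T[:,:2]*1000).astype(np.float32)); print(ce[i].round(),st[i],h.round(4),[np.round(a,1) for a in r])
E
```

```text
t: 1.92
tool_pos: [0.5485, -0.1987, 0.2713]
tcp_rot: [0.216, 0.976, 0.0, 0.0]
force: [1.3, 0.6, 0.5]
width: 0.0854
t: 2.17
tool_pos: [0.5479, -0.1967, 0.2708]
tcp_rot: [0.216, 0.976, 0.0, -0.001]
force: [-0.1, 0.4, 0.1]
width: 0.0854
t 2.17 pos [ 0.5479 -0.1967  0.2708] yaw x 155.0 z [-0.001  0.001 -1.   ] F [-0.06  0.4   0.09] w 0.0854 q [-20.  14.  11.  87.   0.   5.]
[ 29. 161.] [   0  131   66   62 3366] 0.0901 [array([ 413.2, -439.2]), array([24.1, 54. ]), np.float64(56.4)]
[288. 178.] [ 247  155   84   48 2947] 0.0516 [array([ 548.8, -196. ]), array([90.1, 40.3]), np.float64(56.8)]
[499. 224.] [ 447  181  106   83 4550] 0.1261 [array([680.2, -12.9]), array([30.7, 50.3]), np.float64(16.6)]
[ 12. 268.] [   0  231   35   68 1159] 0.0587 [array([ 516.6, -554.8]), array([26.3, 49.1]), np.float64(52.0)]
[301. 330.] [ 255  290   92   70 1957] 0.0557 [array([ 726.4, -261.8]), array([117.3,  92.5]), np.float64(67.5)]
[375. 353.] [349 334  54  38 922] 0.0513 [array([ 822.7, -191.2]), array([25.4, 66. ]), np.float64(0.6)]
[ 93. 406.] [  66  385   53   35 1201] 0.0991 [array([ 705.6, -531.2]), array([66. ,  7.4]), np.float64(76.1)]
```

View pics/w1.png

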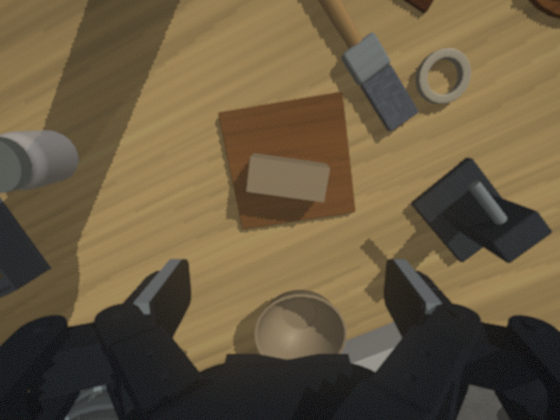

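The wrist view shows the post at (288,178), the stand's upright at (515,228) and the peg running from about (473,184) to (503,222). I'll pin down the peg from two views.

```bash
python3 - <<'E'
from h import *
W=np.load('w1.npz'); cw={k:W[k] for k in('fx','fy','cx','cy','R','t')}
for n,c,f,roi in (('wrist',cw,W,(462,172,515,232)),('top',eyes.get_calibration('top'),np.load('top.npz'),(276,174,292,194)),('side',eyes.get_calibration('side'),np.load('side.npz'),(298,200,326,215))):
    x0,y0,x1,y1=roi; p=f['p'][y0:y1,x0:x1]; P=cloud(c,f['d'])[y0:y1,x0:x1]
    g=p.max(-1).astype(int); sat=p.max(-1).astype(int)-p.min(-1)
    m=((P[...,2]>.085)&(P[...,2]<.122)&(g>85)&(sat<40)).astype(np.uint8)
    k,l,st,ce=cv2.connectedComponentsWithStats(m); i=1+st[1:,4].argmax(); 
    vv,uu=np.nonzero(l==i); r=cv2.minAreaRect(np.stack([uu,vv],1).astype(np.float32))
    bp=cv2.boxPoints(r)+[x0,y0]; e=sorted([tuple((bp[j]+bp[(j+1)%4])/2) for j in range(4)],key=lambda q:0)
    L=[np.linalg.norm(bp[j]-bp[(j+1)%4]) for j in range(4)]; j=int(np.argmin(L)); 
    A=(bp[j]+bp[(j+1)%4])/2; B=(bp[(j+2)%4]+bp[(j+3)%4])/2
    a=ray(c,*A,.105);b=ray(c,*B,.105)
    if a[0]>b[0]: a,b=b,a
    print(n,st[i,4],A.round(1),B.round(1),'med z',np.median(P[l==i][:,2]).round(4),'axis plane .105: tip',a.round(4),'root',b.round(4),'len',np.linalg.norm(b-a).round(4),'yaw',np.degrees(np.arctan2(*(b-a)[1::-1])).round(1))
for yaw in(17,19): 
    y=np.radians(yaw); print('from stand',(np.array([.6805,-.014])-.065*np.array([np.cos(y),np.sin(y)])).round(4))
E
```

```text
wrist 365 [504.9 221.1] [475.9 183.6] med z 0.1114 axis plane .105: tip [ 0.6198 -0.0288  0.105 ] root [ 0.669  -0.0133  0.105 ] len 0.0516 yaw 17.5
top 35 [281.7 177.8] [286.2 191.2] med z 0.1093 axis plane .105: tip [ 0.621  -0.0321  0.105 ] root [ 0.6657 -0.0187  0.105 ] len 0.0467 yaw 16.6
side 72 [304. 212.] [320. 204.] med z 0.1068 axis plane .105: tip [ 0.6158 -0.0364  0.105 ] root [ 0.6666 -0.0127  0.105 ] len 0.056 yaw 25.0
from stand [ 0.6183 -0.033 ]
from stand [ 0.619  -0.0352]
```

```bash
python3 -m pendant '[[[0,0,7],[0,0,10],1],[[0,0,7],[0,0,10],1],[[0,0,7],[0,0,10],1],[[0,0,7],[0,0,10],1],[[0,0,7],[0,0,10],1],[[0,0,7],[0,0,10],1],[[0,0,7],[0,0,10],1],[[0,0,7],[0,0,10],1],[[0,0,7],[0,0,10],1],[[0,0,7],[0,0,10],1],[[0,0,7],[0,0,10],1],[[0,0,7],[0,0,10],1],[[0,0,7],[0,0,10],1],[[0,0,7],[0,0,10],1],[[0,0,0],[0,0,0],1],[[0,0,0],[0,0,0],1]]'
python3 - <<'E'
from h import *
s,R=S(); print(delta(R,s['tool_pos'],[.5487,-.1975,.019]))
c=eyes.get_calibration('wrist'); p,d=eyes.get_image('wrist'); cv2.imwrite('pics/w2.png',p); P=cloud(c,d)
m=((P[...,2]>.035)&(P[...,2]<.06)&(d>.1)).astype(np.uint8)
k,l,st,ce=cv2.connectedComponentsWithStats(m)
for i in range(1,k):
    if st[i,4]>1500:
        T=P[l==i]; r=cv2.minAreaRect((T[:,:2]*1000).astype(np.float32)); print(ce[i].round(),st[i],np.median(T[:,2]).round(4),[np.round(a,1) for a in r])
E
```

```text
t: 3.55
tool_pos: [0.5476, -0.1956, 0.1316]
tcp_rot: [0.878, 0.48, -0.0, -0.0]
force: [0.5, 0.4, 0.3]
width: 0.0854
t 3.55 pos [ 0.5476 -0.1956  0.1316] yaw x 57.3 z [-0.  0. -1.] F [0.46 0.42 0.28] w 0.0854 q [-20.  14.  -6.  70.   0. 103.]
[ -1.    2.  112.6]
[517. 167.] [ 485   73   75  167 2702] 0.0535 [array([ 709.8, -256.8]), array([114. ,  59.5]), np.float64(70.4)]
[288. 212.] [ 260  151   58  123 6750] 0.0506 [array([ 548., -197.]), array([90.6, 40.1]), np.float64(56.9)]
```

View pics/w2.png

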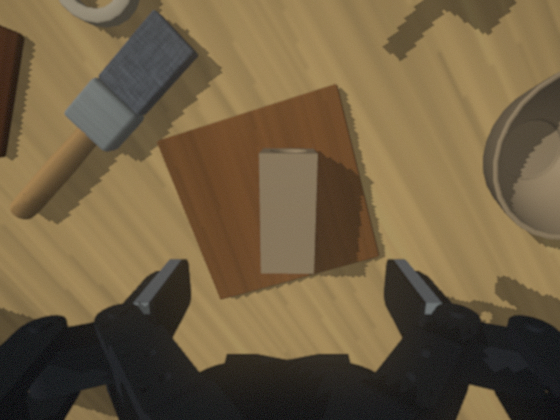

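The wrist view has the post centred between the jaws at (288,212), square to them. I'll descend and grip.

```bash
python3 -m pendant '[[[0,0,0],[-1,1,14],1],[[0,0,0],[0,0,14],1],[[0,0,0],[0,0,14],1],[[0,0,0],[0,0,14],1],[[0,0,0],[0,0,14],1],[[0,0,0],[0,0,14],1],[[0,0,0],[0,0,14],1],[[0,0,0],[0,0,14],1],[[0,0,0],[0,0,0],1]]'
python3 -m pendant '[[[0,0,0],[0,0,0],0.3],[[0,0,0],[0,0,0],0.3],[[0,0,0],[0,0,0],0.3],[[0,0,0],[0,0,0],0.3],[[0,0,0],[0,0,0],0.3],[[0,0,0],[0,0,0],0.3],[[0,0,0],[0,0,0],0.3],[[0,0,0],[0,0,0],0.3]]' 60
python3 -c "
from h import *
S()"
```

```text
t: 4.35
tool_pos: [0.5473, -0.1974, 0.0176]
tcp_rot: [0.878, 0.479, -0.001, -0.001]
force: [-1.1, 0.9, -1.0]
width: 0.0853
t: 5.02
tool_pos: [0.5492, -0.1984, 0.0208]
tcp_rot: [0.879, 0.478, 0.001, 0.001]
force: [-1.4, 0.3, 6.0]
width: 0.0392
t 5.02 pos [ 0.5492 -0.1984  0.0208] yaw x 57.0 z [ 0.002 -0.    -1.   ] F [-1.38  0.34  6.01] w 0.0392 q [-20.  18. -16.  56.   0. 103.]
```

```bash
python3 -m pendant '[[[0,0,0],[0,0,-5],0],[[0,0,0],[0,0,-10],0],[[0,0,0],[0,0,-20],0],[[0,0,0],[0,0,-25],0],[[0,0,0],[0,0,-25],0],[[0,0,0],[0,0,-25],0],[[0,0,0],[0,0,-25],0],[[0,0,5],[0,0,-15],0],[[0,0,5],[0,0,0],0],[[0,0,5],[0,0,0],0],[[0,0,5],[0,0,0],0],[[0,0,5],[0,0,0],0],[[0,0,5],[0,0,0],0],[[0,0,5],[0,0,0],0],[[0,0,4.7],[0,0,0],0],[[0,0,0],[0,0,0],0],[[0,0,0],[0,0,0],0]]'
python3 - <<'E'
from h import *
s,R=S(); print(delta(R,s['tool_pos'],[.552,-.053,.16]))
p,d=eyes.get_image('wrist'); cv2.imwrite('pics/w3.png',p)
E
```

```text
t: 6.43
tool_pos: [0.5483, -0.1982, 0.1697]
tcp_rot: [0.988, 0.152, 0.0, 0.0]
force: [0.1, -0.6, -1.6]
width: 0.039
t 6.43 pos [ 0.5483 -0.1982  0.1697] yaw x 17.5 z [ 0. -0. -1.] F [ 0.07 -0.58 -1.61] w 0.039 q [-20.  14.  -2.  74.  -0. 143.]
[  47.  -137.4    9.7]
```

View pics/w3.png

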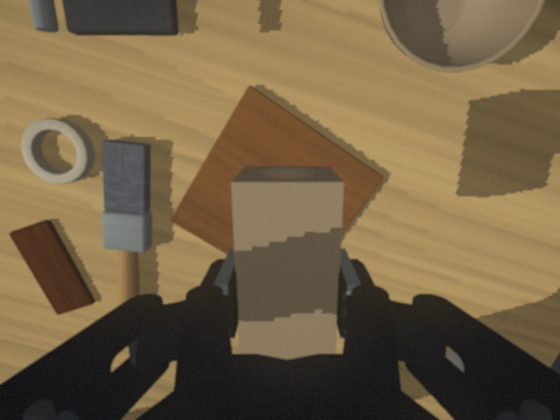

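The post sits square in the jaws, with its front end towards the top at (288,173). I'll go to a spot in front of the peg.

```bash
python3 -m pendant '[[[0,0,0],[8,-23,0],0],[[0,0,0],[8,-23,0],0],[[0,0,0],[8,-23,0],0],[[0,0,0],[8,-23,0],0],[[0,0,0],[8,-23,0],0],[[0,0,0],[7,-22,0],0],[[0,0,0],[0,0,0],0],[[0,0,0],[0,0,0],0]]'
python3 - <<'E'
from h import *
s,R=S(); 
c=eyes.get_calibration('wrist'); p,d=eyes.get_image('wrist'); cv2.imwrite('pics/w4.png',p);np.savez('w4.npz',p=p,d=d,**c)
P=cloud(c,d); T=(P-s['tool_pos'])@R*1000
# upright top
z=P[...,2]; m=((abs(z-.125)<.006)&(d>.1)).astype(np.uint8); m[150:]=0
k,l,st,ce=cv2.connectedComponentsWithStats(m); i=1+st[1:,4].argmax()
r=cv2.minAreaRect((P[l==i][:,:2]*1000).astype(np.float32)); print('upright',ce[i],st[i],r, np.median(P[l==i][:,2]))
# post top face in tool frame
m=((T[...,2]<-8)&(T[...,2]>-50)&(abs(T[...,1])<19)&(T[...,0]>-50)&(T[...,0]<60)&(d>.05))
Q=T[m]; print('post T',len(Q),np.percentile(Q,[1,50,99],axis=0).round(1))
print('tip px',proj(c,[[.619,-.032,.105],[.667,-.017,.105]]))
E
```

```text
t: 7.15
tool_pos: [0.5525, -0.0524, 0.1695]
tcp_rot: [0.988, 0.153, -0.0, 0.0]
force: [-0.1, -0.3, -2.9]
width: 0.0394
t 7.15 pos [ 0.5525 -0.0524  0.1695] yaw x 17.5 z [ 0. -0. -1.] F [-0.08 -0.31 -2.92] w 0.0394 q [ -5.  11.  -6.  73.  -0. 157.]
upright [287.78855326   9.36406995] [ 240    0   97   21 1887] ((669.0989379882812, -16.57980728149414), (8.501134872436523, 49.85673904418945), 18.30494499206543) 0.1252781135151344
post T 18063 [[-26.  -18.8 -33.3]
 [ 14.7  -0.2 -29.8]
 [ 46.1  18.6 -20.3]]
tip px [[287.12935303 115.07922286]
 [287.39150883  23.77556981]]
```

View pics/w4.png

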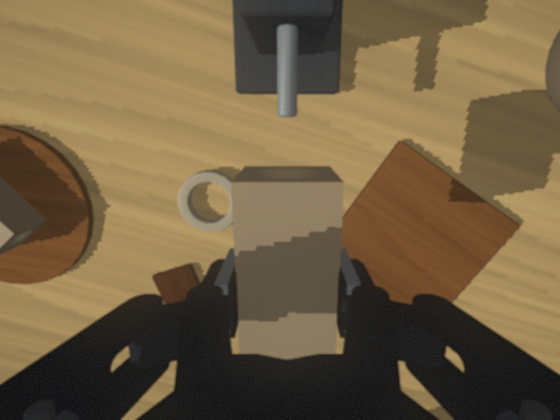

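The peg, at (287,70) with its tip at (287,116), lines up with the post at (288,175). I'll lower to peg height and check from the side.

```bash
python3 -m pendant '[[[0,0,0],[0,0,12],0],[[0,0,0],[0,0,15],0],[[0,0,0],[0,0,15],0],[[0,0,0],[0,0,15],0],[[0,0,0],[0,0,12],0],[[0,0,0],[0,0,5],0],[[0,0,0],[0,0,0],0],[[0,0,0],[0,0,0],0]]'
python3 - <<'E'
from h import *
s,R=S()
c=eyes.get_calibration('side'); p,d=eyes.get_image('side'); x0,y0,x1,y1=230,130,370,260
cv2.imwrite('pics/s5.png',cv2.resize(p[y0:y1,x0:x1],None,fx=5,fy=5,interpolation=cv2.INTER_CUBIC))
P=cloud(c,d); T=(P-s['tool_pos'])@R*1000
m=(abs(T[...,2]+10)<15)&(abs(T[...,1])<30)&(abs(T[...,0])<60)&(d>0); m[:y0]=0
print(np.percentile(T[m],[2,50,98],axis=0).round(1))
f=m&(abs(T[...,0]+45)<4); print('rear face',f.sum())
c=eyes.get_calibration('wrist'); p,d=eyes.get_image('wrist'); cv2.imwrite('pics/w5.png',p)
E
```

```text
t: 7.87
tool_pos: [0.5526, -0.0541, 0.0956]
tcp_rot: [0.989, 0.15, -0.0, 0.0]
force: [0.5, 0.0, -1.8]
width: 0.0391
t 7.87 pos [ 0.5526 -0.0541  0.0956] yaw x 17.3 z [-0. -0. -1.] F [ 0.51  0.05 -1.79] w 0.0391 q [ -6.  12. -13.  64.  -0. 157.]
[[-46.6 -17.4 -24.4]
 [-21.8  19.7  -8.9]
 [ 42.   28.5   4.5]]
rear face 91
```

View pics/s5.png

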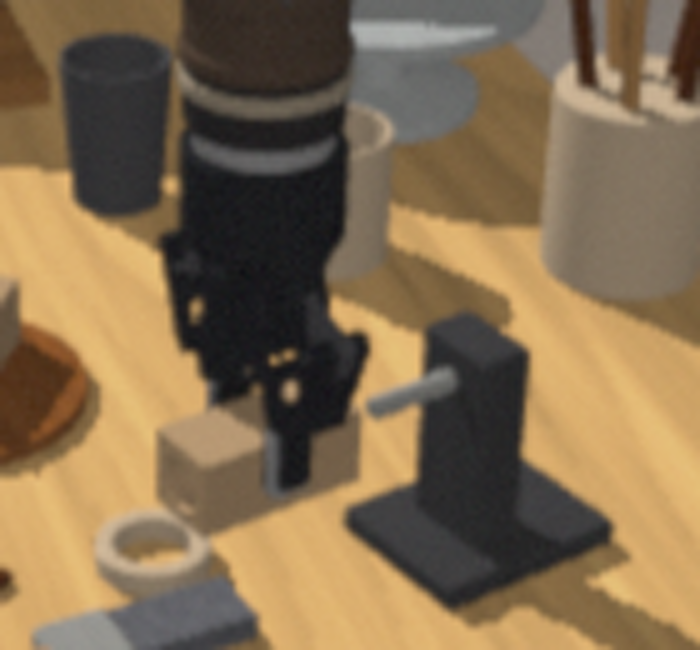

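View pics/w5.png

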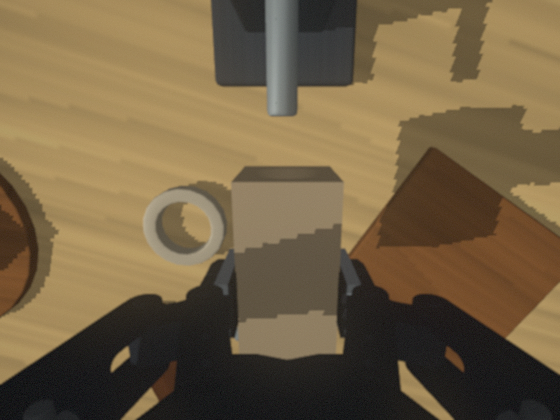

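The peg tip is at (282,113) and the post axis at (288,173), so I need about 2.5 mm along tool -y. I'll correct that and approach.

```bash
python3 -m pendant '[[[0,0,0],[5,-1.3,0],0],[[0,0,0],[6,-1.2,0],0],[[0,0,0],[6,0,0],0],[[0,0,0],[4,0,0],0],[[0,0,0],[0,0,0],0],[[0,0,0],[0,0,0],0]]'
for i in 1; do python3 -m pendant '[[[0,0,0],[2,0,0],0],[[0,0,0],[2,0,0],0],[[0,0,0],[0,0,0],0]]'; done
python3 - <<'E'
from h import *
s,R=S()
c=eyes.get_calibration('wrist'); p,d=eyes.get_image('wrist'); cv2.imwrite('pics/w6.png',p)
E
```

```text
t: 8.47
tool_pos: [0.5721, -0.0445, 0.0951]
tcp_rot: [0.989, 0.151, -0.0, 0.0]
force: [-0.9, 0.1, -2.0]
width: 0.0392
t: 8.72
tool_pos: [0.5759, -0.0435, 0.0953]
tcp_rot: [0.989, 0.151, 0.0, 0.0]
force: [0.7, 0.3, -2.5]
width: 0.039
t 8.72 pos [ 0.5759 -0.0435  0.0953] yaw x 17.3 z [ 0.  0. -1.] F [ 0.69  0.27 -2.53] w 0.039 q [ -4.  15. -10.  65.   0. 158.]
```

View pics/w6.png

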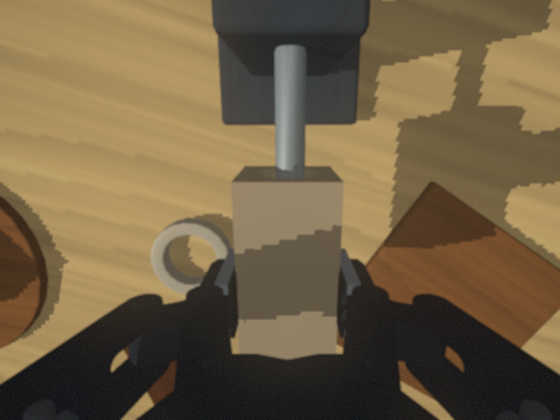

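The peg, at about (290,110), now meets the mouth at (288,175), with only about 1 mm of sideways error. I'll go on in small feeling steps.

```bash
python3 -m pendant '[[[0,0,0],[2,0,0],0],[[0,0,0],[2,0,0],0],[[0,0,0],[0,0,0],0]]'
python3 -m pendant '[[[0,0,0],[1.5,0,0],0],[[0,0,0],[1.5,0,0],0],[[0,0,0],[0,0,0],0]]'; python3 -c "
from h import *
S()"
```

```text
t: 9.02
tool_pos: [0.5791, -0.0425, 0.0952]
tcp_rot: [0.989, 0.151, -0.001, 0.0]
force: [-2.3, -1.7, -1.5]
width: 0.0389
t: 9.27
tool_pos: [0.5791, -0.0424, 0.0951]
tcp_rot: [0.989, 0.15, -0.003, 0.001]
force: [-12.7, -3.6, 4.7]
width: 0.039
t 9.27 pos [ 0.5791 -0.0424  0.0951] yaw x 17.3 z [-0.006 -0.002 -1.   ] F [-12.71  -3.63   4.67] w 0.039 q [ -4.  15. -10.  65.  -0. 159.]
```

```bash
python3 - <<'E'
from h import *
s,R=S()
c=eyes.get_calibration('wrist'); p,d=eyes.get_image('wrist'); cv2.imwrite('pics/w7.png',p);np.savez('w7.npz',p=p,d=d,**c)
P=cloud(c,d); T=(P-s['tool_pos'])@R*1000; z=P[...,2]
m=(abs(z-.125)<.004)&(d>.1); m[100:]=0
Q=T[m]; print('upright top x range',np.percentile(Q[:,0],[0,1,2,5,50,99]).round(1),'y',np.percentile(Q[:,1],[1,99]).round(1))
m=(abs(T[...,2]+30)<3)&(abs(T[...,1])<15)&(T[...,0]>20)&(T[...,0]<60)
print('post top x max',np.percentile(T[m][:,0],[95,98,99.5]).round(1))
E
```

```text
t 9.27 pos [ 0.5791 -0.0424  0.0951] yaw x 17.3 z [-0.006 -0.002 -1.   ] F [-12.71  -3.63   4.67] w 0.039 q [ -4.  15. -10.  65.  -0. 159.]
upright top x range [ 89.5  89.7  89.8  89.9  93.4 101.5] y [-22.5  26. ]
post top x max [45.3 45.9 46.1]
```

View pics/w7.png

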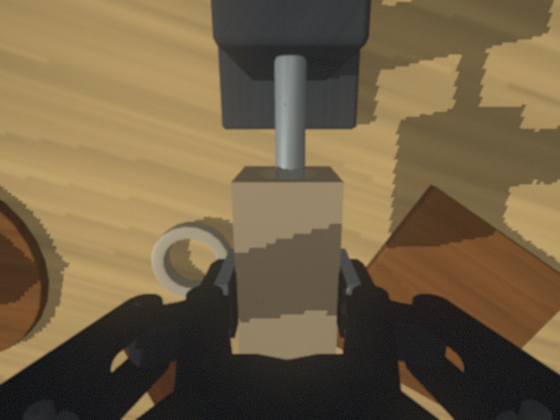

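The exposed peg is 44 mm long (upright face at tool x 89.7, post end at 45.7). So it went in 6 mm and this end is the shallow dish. I'll back off and turn the post end for end.

```bash
python3 -m pendant '[[[0,0,0],[-4,0,0],0],[[0,0,0],[-8,0,0],0],[[0,0,0],[-15,0,0],0],[[0,0,0],[-20,0,0],0],[[0,0,0],[-16,0,0],0],[[0,0,0],[0,0,0],0],[[0,0,0],[0,0,0],0]]'
python3 -m pendant '[[[0,0,-7],[0,0,0],0],[[0,0,-7],[0,0,0],0],[[0,0,-7],[0,0,0],0],[[0,0,-7],[0,0,0],0],[[0,0,-7],[0,0,0],0],[[0,0,-7],[0,0,0],0],[[0,0,-7],[0,0,0],0],[[0,0,-7],[0,0,0],0],[[0,0,-7],[0,0,0],0],[[0,0,-7],[0,0,0],0],[[0,0,-7],[0,0,0],0],[[0,0,-7],[0,0,0],0],[[0,0,-7],[0,0,0],0],[[0,0,-7],[0,0,0],0],[[0,0,-7],[0,0,0],0],[[0,0,-7],[0,0,0],0],[[0,0,-7],[0,0,0],0],[[0,0,-7],[0,0,0],0]]'
python3 -m pendant '[[[0,0,-6],[0,0,0],0],[[0,0,-6],[0,0,0],0],[[0,0,-6],[0,0,0],0],[[0,0,-6],[0,0,0],0],[[0,0,-6],[0,0,0],0],[[0,0,-6],[0,0,0],0],[[0,0,-6],[0,0,0],0],[[0,0,-6],[0,0,0],0],[[0,0,-6],[0,0,0],0],[[0,0,0],[0,0,0],0],[[0,0,0],[0,0,0],0]]'
python3 - <<'E'
from h import *
s,R=S()
y=np.radians(17.3);u=np.array([np.cos(y),np.sin(y),0]);v=np.array([-u[1],u[0],0])
# axis line: from w7: upright centre was 1.75mm at tool +y (=-v), so peg axis passes (.5791,-.0424)-.0015*v
ax=np.array([.5791,-.0424,.0951])-.0015*v
dv=(s['tool_pos']-ax); print('lateral',(dv@v*1000).round(1),'along from shallow-contact pose',(dv@u*1000).round(1),'dz',dv[2]*1000)
p,d=eyes.get_image('side'); x0,y0,x1,y1=230,130,370,260
cv2.imwrite('pics/s8.png',cv2.resize(p[y0:y1,x0:x1],None,fx=5,fy=5,interpolation=cv2.INTER_CUBIC))
E
```

```text
t: 9.9
tool_pos: [0.5219, -0.0604, 0.0957]
tcp_rot: [0.989, 0.15, 0.001, 0.0]
force: [0.9, -0.0, -0.8]
width: 0.0391
t: 11.4
tool_pos: [0.5233, -0.06, 0.0954]
tcp_rot: [0.311, 0.95, 0.0, 0.001]
force: [-0.4, 0.2, -2.2]
width: 0.0394
t: 12.32
tool_pos: [0.523, -0.0601, 0.0953]
tcp_rot: [-0.149, 0.989, -0.0, 0.0]
force: [-0.1, -0.5, -1.7]
width: 0.039
t 12.32 pos [ 0.523  -0.0601  0.0953] yaw x -162.8 z [ 0.001  0.    -1.   ] F [-0.12 -0.54 -1.68] w 0.039 q [ -7.   9. -17.  64.   0. -24.]
lateral 1.3 along from shallow-contact pose -58.9 dz 0.24477772439157608
```

View pics/s8.png

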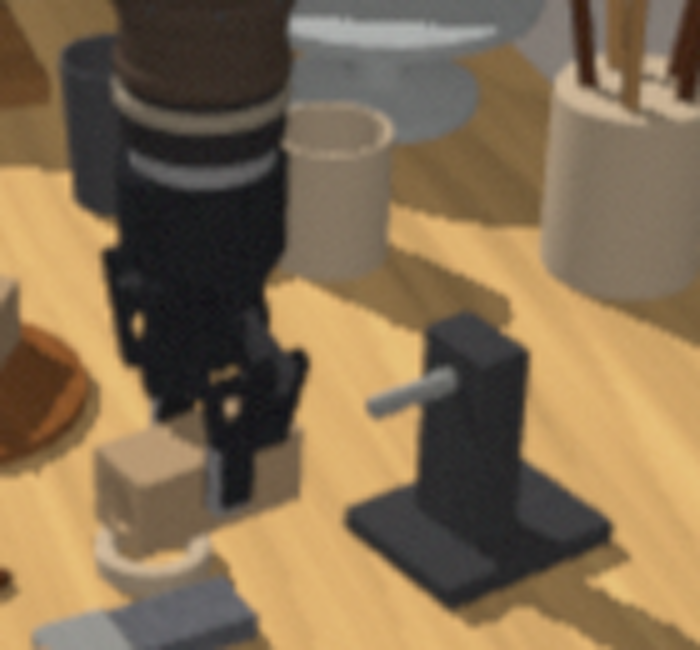

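```bash
python3 -m pendant '[[[0,0,0],[-10,-1.3,0],0],[[0,0,0],[-12,0,0],0],[[0,0,0],[-12,0,0],0],[[0,0,0],[-10,0,0],0],[[0,0,0],[-5,0,0],0],[[0,0,0],[0,0,0],0],[[0,0,0],[0,0,0],0]]'
python3 -m pendant '[[[0,0,0],[-2,0,0],0],[[0,0,0],[-2,0,0],0],[[0,0,0],[-2,0,0],0],[[0,0,0],[0,0,0],0]]'
python3 -c "
from h import *
s,R=S()
y=np.radians(17.3);u=np.array([np.cos(y),np.sin(y),0]);v=np.array([-u[1],u[0],0])
dv=s['tool_pos']-(np.array([.5791,-.0424,.0951])-.0015*v); print('lat',dv@v*1000,'ins',dv@u*1000+4.6)"
```

```text
t: 12.95
tool_pos: [0.5695, -0.0467, 0.0949]
tcp_rot: [-0.151, 0.989, 0.0, -0.0]
force: [0.3, -0.5, -2.9]
width: 0.0391
t: 13.28
tool_pos: [0.5753, -0.0451, 0.0954]
tcp_rot: [-0.151, 0.989, -0.0, 0.0]
force: [-0.1, 0.2, -2.1]
width: 0.0393
t 13.28 pos [ 0.5753 -0.0451  0.0954] yaw x -162.7 z [ 0. -0. -1.] F [-0.12  0.24 -2.05] w 0.0393 q [ -4.  15. -10.  65.   0. -22.]
lat 0.03221016781776741 ins 0.1480491969924671
```

Still free, right at the mouth. I'll feel in, a few millimetres per call.

```bash
python3 -m pendant '[[[0,0,0],[-2,0,0],0],[[0,0,0],[-2,0,0],0],[[0,0,0],[0,0,0],0]]'
python3 -m pendant '[[[0,0,0],[-2,0,0],0],[[0,0,0],[-2,0,0],0],[[0,0,0],[0,0,0],0]]'
```

```text
t: 13.53
tool_pos: [0.5792, -0.0439, 0.0953]
tcp_rot: [-0.151, 0.989, -0.0, 0.0]
force: [-0.2, 0.7, -2.8]
width: 0.0388
t: 13.78
tool_pos: [0.5831, -0.0426, 0.0953]
tcp_rot: [-0.151, 0.989, -0.0, 0.0]
force: [-0.1, -0.0, -2.6]
width: 0.0394
```

It's 8 mm in and still free, which is deeper than the dish. I'll carry on.

```bash
python3 -m pendant '[[[0,0,0],[-3,0,0],0],[[0,0,0],[-3,0,0],0],[[0,0,0],[-3,0,0],0],[[0,0,0],[0,0,0],0]]'
python3 -m pendant '[[[0,0,0],[-3,0,0],0],[[0,0,0],[-3,0,0],0],[[0,0,0],[-2,0,0],0],[[0,0,0],[0,0,0],0]]'
python3 -m pendant '[[[0,0,0],[-2,0,0],0],[[0,0,0],[-2,0,0],0],[[0,0,0],[-2,0,0],0],[[0,0,0],[0,0,0],0]]'
python3 - <<'E'
from h import *
s,R=S()
y=np.radians(17.3);u=np.array([np.cos(y),np.sin(y),0]);v=np.array([-u[1],u[0],0])
dv=s['tool_pos']-(np.array([.5791,-.0424,.0951])-.0015*v); print('lat',dv@v*1000,'ins',dv@u*1000+4.6)
p,d=eyes.get_image('side'); x0,y0,x1,y1=230,130,370,260
cv2.imwrite('pics/s9.png',cv2.resize(p[y0:y1,x0:x1],None,fx=5,fy=5,interpolation=cv2.INTER_CUBIC))
E
```

```text
t: 14.12
tool_pos: [0.592, -0.0399, 0.0952]
tcp_rot: [-0.151, 0.989, 0.0, 0.0]
force: [0.5, 0.4, -2.7]
width: 0.0394
t: 14.45
tool_pos: [0.5994, -0.0375, 0.0953]
tcp_rot: [-0.151, 0.989, -0.0, 0.0]
force: [-0.8, 0.8, -1.7]
width: 0.0389
t: 14.78
tool_pos: [0.605, -0.0358, 0.0953]
tcp_rot: [-0.151, 0.989, 0.0, 0.0]
force: [0.4, -0.1, -2.9]
width: 0.0392
t 14.78 pos [ 0.605  -0.0358  0.0953] yaw x -162.7 z [ 0.  0. -1.] F [ 0.37 -0.12 -2.89] w 0.0392 q [ -3.  18.  -6.  66.   0. -21.]
lat 0.10484016818497262 ins 31.329444673244517
```

View pics/s9.png

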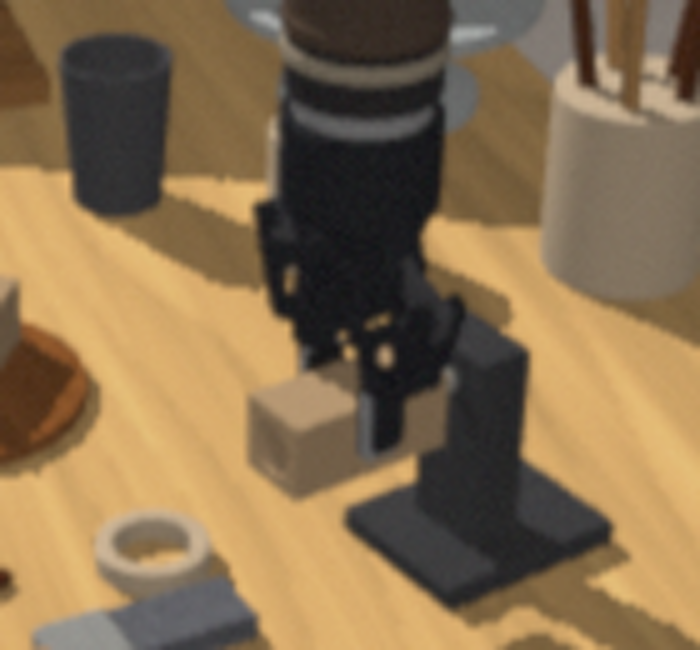

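The peg is about 31 mm inside with no axial force, so this end (tool -x) is the deep hole. I'll draw off straight and rise.

```bash
python3 -m pendant '[[[0,0,0],[4,0,0],0],[[0,0,0],[8,0,0],0],[[0,0,0],[12,0,0],0],[[0,0,0],[15,0,0],0],[[0,0,0],[20,0,0],0],[[0,0,0],[20,0,0],0],[[0,0,0],[16,0,0],0],[[0,0,0],[10,0,0],0],[[0,0,0],[0,0,0],0]]'
python3 -m pendant '[[[0,0,0],[0,0,-15],0],[[0,0,0],[0,0,-20],0],[[0,0,0],[0,0,-25],0],[[0,0,0],[0,0,-25],0],[[0,0,0],[0,0,-25],0],[[0,0,0],[0,0,-25],0],[[0,0,0],[0,0,-20],0],[[0,0,0],[0,0,0],0]]'
python3 -m pendant '[[[0,-5,0],[0,0,0],0],[[0,-5,0],[0,0,0],0],[[0,-5,0],[0,0,0],0],[[0,-5,0],[0,0,0],0],[[0,-5,0],[0,0,0],0],[[0,-5,0],[0,0,0],0],[[0,0,0],[0,0,0],0]]'
python3 -c "
from h import *
S()"
```

```text
t: 15.58
tool_pos: [0.5021, -0.0677, 0.0955]
tcp_rot: [-0.15, 0.989, -0.0, -0.0]
force: [0.2, 1.5, -2.3]
width: 0.0394
t: 16.25
tool_pos: [0.5066, -0.0672, 0.2548]
tcp_rot: [-0.151, 0.989, -0.001, 0.004]
force: [0.2, -0.8, -3.1]
width: 0.0389
t: 16.83
tool_pos: [0.5007, -0.067, 0.2461]
tcp_rot: [-0.144, 0.955, 0.04, 0.255]
force: [-1.6, 0.6, -3.7]
width: 0.0393
t 16.83 pos [ 0.5007 -0.067   0.2461] yaw x -162.8 z [ 0.476  0.149 -0.867] F [-1.65  0.56 -3.67] w 0.0393 q [-17. -16. -28.  52.  16. -31.]
```

```bash
python3 -m pendant '[[[0,-5,0],[0,0,0],0],[[0,-5,0],[0,0,0],0],[[0,-5,0],[0,0,0],0],[[0,-5,0],[0,0,0],0],[[0,-5,0],[0,0,0],0],[[0,-5,0],[0,0,0],0],[[0,0,0],[0,0,0],0]]'
python3 - <<'E'
from h import *
s,R=S(); print(delta(R,s['tool_pos'],[.56,-.10,.25]))
p,d=eyes.get_image('side'); cv2.imwrite('pics/s10.png',p)
E
```

```text
t: 17.42
tool_pos: [0.5014, -0.0664, 0.2428]
tcp_rot: [-0.128, 0.858, 0.077, 0.491]
force: [-0.7, 0.4, -5.5]
width: 0.0394
t 17.42 pos [ 0.5014 -0.0664  0.2428] yaw x -163.5 z [ 0.824  0.258 -0.505] F [-0.75  0.39 -5.54] w 0.0394 q [-29. -29. -54.  15.  39. -27.]
[-29.8 -49.4  36. ]
```

View pics/s10.png

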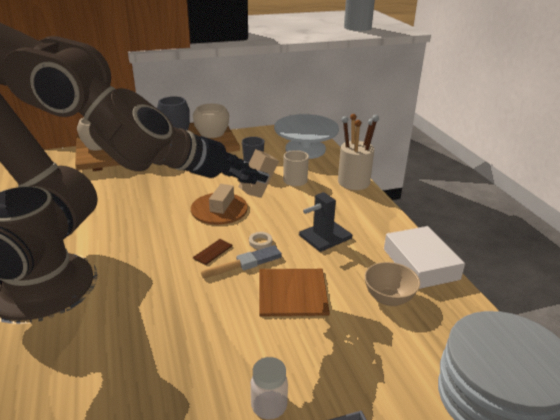

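```bash
python3 - <<'E'
from h import *
s,R=S(); print(delta(R,s['tool_pos'],[.58,-.11,.25]))
for yw in (-5,-10):
    a=np.radians(yw); z=np.array([np.cos(a),np.sin(a),0]);x=np.array([0,0,-1.]);Rt=np.stack([x,np.cross(z,x),z],1)
    print(yw,np.degrees(Ro.from_matrix(R.T@Rt).as_rotvec()).round(1))
E
```

```text
t 17.47 pos [ 0.5024 -0.067   0.2453] yaw x -163.3 z [ 0.823  0.257 -0.506] F [ 0.58 -0.39 -2.91] w 0.039 q [-29. -29. -54.  16.  39. -28.]
[-35.3 -64.   50.4]
-5 [ 21.8 -30.1   5.6]
-10 [ 26.6 -29.9   7. ]
```

```bash
python3 -m pendant '[[[0,0,0],[-5,-9,7],0],[[0,0,0],[-5,-9,7],0],[[0,0,0],[-5,-9,7],0],[[0,0,0],[-5,-9,7],0],[[0,0,0],[-5,-9,7],0],[[0,0,0],[-5,-9,7],0],[[0,0,0],[-5,-9,7],0],[[2.7,-3,0.7],[0,0,0],0],[[2.7,-3,0.7],[0,0,0],0],[[2.7,-3,0.7],[0,0,0],0],[[2.7,-3,0.7],[0,0,0],0],[[2.7,-3,0.7],[0,0,0],0],[[2.7,-3,0.7],[0,0,0],0],[[2.7,-3,0.7],[0,0,0],0],[[2.7,-3,0.7],[0,0,0],0],[[2.7,-3,0.7],[0,0,0],0],[[2.7,-3,0.7],[0,0,0],0],[[0,0,0],[0,0,0],0],[[0,0,0],[0,0,0],0]]'
python3 - <<'E'
from h import *
s,R=S(); print(R.round(3), delta(R,s['tool_pos'],[.58,-.11,.25]))
a=np.arctan2(R[1,2],R[0,2]); z=np.array([np.cos(a),np.sin(a),0]);x=np.array([0,0,-1.]);Rt=np.stack([x,np.cross(z,x),z],1)
print('left',np.degrees(Ro.from_matrix(R.T@Rt).as_rotvec()).round(1))
for n in('side','wrist','top'):
    p,d=eyes.get_image(n); cv2.imwrite(f'pics/{n}11.png',p); np.savez(f'{n}11.npz',p=p,d=d,**eyes.get_calibration(n))
E
```

```text
t: 19.05
tool_pos: [0.6181, -0.1175, 0.2904]
tcp_rot: [0.06, 0.718, -0.061, 0.69]
force: [-0.2, 0.1, -3.1]
width: 0.0393
t 19.05 pos [ 0.6181 -0.1175  0.2904] yaw x 176.5 z [ 0.985 -0.17  -0.04 ] F [-0.16  0.09 -3.11] w 0.0393 q [-12. -11. -72. -59.   2.  -0.]
[[-0.04   0.17   0.985]
 [ 0.002  0.985 -0.17 ]
 [-0.999 -0.004 -0.04 ]] [ 41.9   1.1 -37.2]
left [ 0.  -2.3  0.3]
```

View pics/side11.png

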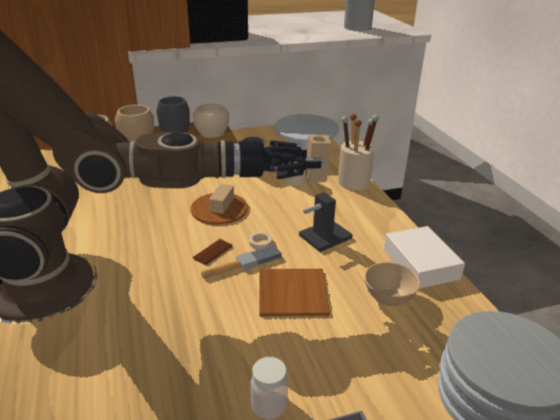

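View pics/top11.png

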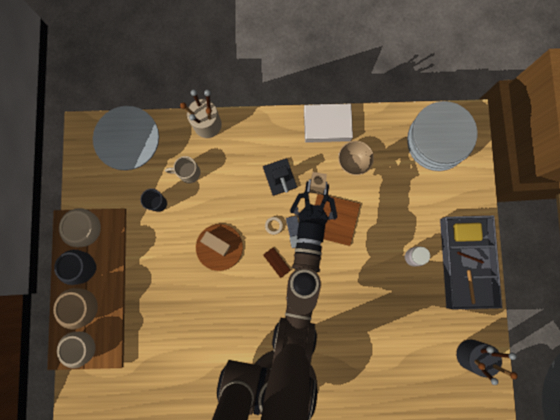

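View pics/wrist11.png

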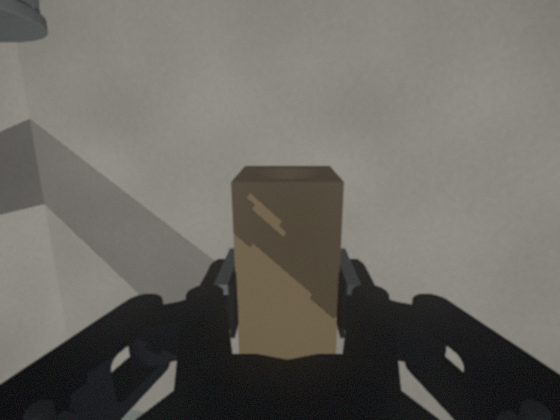

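The side view shows the post upright at (318,157), with the deep mouth on top visible in the top view at (318,181). The elbow sits at its limit and z is 0.29, so I'll go farther out, then down, and take out the last 2.3° of tilt.

```bash
python3 -m pendant '[[[0,0,0],[0,0,10],0],[[0,0,0],[0,0,15],0],[[0,0,0],[0,0,15],0],[[0,0,0],[0,0,15],0],[[0,-1.2,0],[5,0,5],0],[[0,-1.1,0],[7,0,0],0],[[0,0,0],[7,0,0],0],[[0,0,0],[7,0,0],0],[[0,0,0],[7,0,0],0],[[0,0,0],[4,0,0],0],[[0,0,0],[0,0,0],0],[[0,0,0],[0,0,0],0],[[0,0,0],[0,0,0],0]]'
python3 - <<'E'
from h import *
s,R=S(); print(R.round(3))
E
```

```text
t: 20.28
tool_pos: [0.6742, -0.1296, 0.253]
tcp_rot: [0.06, 0.703, -0.063, 0.706]
force: [-0.7, 0.3, -2.3]
width: 0.0389
t 20.28 pos [ 0.6742 -0.1296  0.253 ] yaw x -43.8 z [ 0.985 -0.174  0.006] F [-0.69  0.25 -2.34] w 0.0389 q [-12.   7. -70. -77.   2.  -0.]
[[ 0.005  0.174  0.985]
 [-0.005  0.985 -0.174]
 [-1.    -0.004  0.006]]
```

```bash
python3 - <<'E'
from h import *
s,R=S()
out=[]
for n,(x0,y0,x1,y1) in {"top":(190,130,370,280),"side":(260,100,400,260)}.items():
    p,d=eyes.get_image(n); cv2.imwrite(f'pics/{n}12.png',cv2.resize(p[y0:y1,x0:x1],None,fx=3.7,fy=3.7,interpolation=cv2.INTER_CUBIC))
    P=cloud(eyes.get_calibration(n),d); T=(P-s['tool_pos'])@R*1000
    m=(abs(T[...,1])<19)&(T[...,0]>-60)&(T[...,0]<60)&(T[...,2]>-45)&(T[...,2]<25)&(d>0); Q=P[m]
    print(n,m.sum(),'z range',np.percentile(Q[:,2],[2,50,98]).round(3))
    if n=='top':
        m2=m&(T[...,0]<-38); r=cv2.minAreaRect((P[m2][:,:2]*1000).astype(np.float32)); print('top face',[np.round(a,1) for a in r],np.median(P[m2][:,2]).round(4))
        Pz=P
        for nm,q,h in(('postb',(.466,.2075),.05),):
            mm=(np.hypot(P[...,0]-q[0],P[...,1]-q[1])<.08)&(abs(P[...,2]-h)<.008); r=cv2.minAreaRect((P[mm][:,:2]*1000).astype(np.float32)); print(nm,[np.round(a,1) for a in r])
    else:
        f=m&(abs(T[...,2]-10)<4); print('front',f.sum())
s,R=S(); print('joint vel',abs(s['joint_vel']).max())
E
```

```text
t 20.28 pos [ 0.6742 -0.1296  0.253 ] yaw x -43.8 z [ 0.985 -0.174  0.006] F [-0.69  0.25 -2.34] w 0.0389 q [-12.   7. -70. -77.   2.  -0.]
top 270 z range [0.215 0.286 0.302]
top face [array([ 667.6, -128.9]), array([36.4, 42.1]), np.float64(79.8)] 0.2969
postb [array([465.9, 207.2]), array([90.6, 39.8]), np.float64(57.5)]
side 377 z range [0.207 0.281 0.296]
front 25
t 20.38 pos [ 0.6742 -0.1294  0.2532] yaw x -42.0 z [ 0.985 -0.174  0.006] F [-1.04 -0.11 -2.63] w 0.0389 q [-12.   7. -70. -77.   2.  -0.]
joint vel 0.003507642291305433
```

View pics/top12.png

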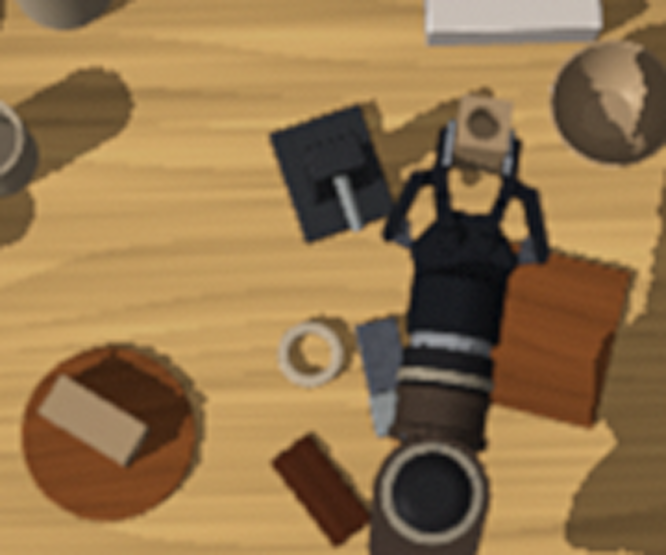

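View pics/side12.png

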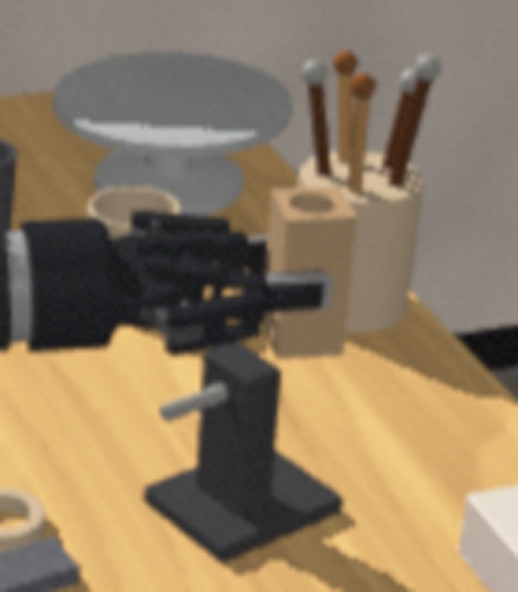

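The hole faces up, at (485,122) in the top crop. The post is upright with its top at 0.297 m and its middle near 0.252 m, it's still and clear of everything, and the other post hasn't moved. I'll hand in.

```bash
python3 -c "
from station import ctrl
print(ctrl.hand_in())"
```

```text
the job is handed in; nothing more can be done
None
```

I found the deep end of the square bat's post by feel, and handed in holding the post upright with that hole facing up.

- **Feeling for the hole:** The first end stopped 6 mm onto the peg, at about 13 N, so it was the shallow dish. I turned the post end for end. The other end slid on about 31 mm with no push-back; I stopped there without going on to the bottom of the hole.
- **Final pose:** I drew the post straight off and turned it upright. At the last check it was within about 0.5° of vertical and standing still. Its middle was about 0.252 m above the bench, roughly 8 cm higher than the stand's top. The grip was firm, and hand-in came at about 20 s.
- **Everything else:** The post on the round bat measured where it started, and the last pictures show nothing else disturbed.
- **Setbacks:** During the turn upright, the elbow reached nearly its end of range and left the post at z = 0.29 m, tilted 2.3°. I fixed that by moving it farther out and then down. The side view's peg direction (25°) disagreed with the other two views (about 17°), so I left it out.

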